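# Index and lock the condiment carousel

## Robot

A 7-joint arm with a two-finger parallel gripper is mounted at the origin on a cart in front of the work surface, level with it; the furniture and walls round the work are solid. World frame = base frame: x ahead of the robot, y to its left, z up, the work surface at z = 0. Lengths are in m, angles in rad, forces in N, time in s.
With the tool pointing down it reaches from about 0.4 to 0.875 m from the base axis. Payload 19.3 kg.
Tool frame: the origin (TCP) lies at the very end of the fingers, on their centre line; the grasp point (between the pads) lies 19 mm behind it (bot.grasp_offset is the distance from the TCP to the grasp point, in m); z points along the fingers, x is the direction in which the jaws open and shut, and the axes are right-handed (so a half turn about z gives the same grasp; the last joint's range is limited). The gripper opens to 85 mm and grips with 20 to 120 N. Pads are 22 mm wide; open, the fingers measure 114 mm over their backs; the gripper's body (76 mm by 85 mm) begins 54 mm behind the grasp point. The pads swing forward as they close: fully open they stand 13 mm farther back than shut.
Start: joints at [-1.235, 0.521, -0.036, 1.599, 0.021, 1.021, -0.113], TCP at [0.247, 0.574, 0.231] pointing down, gripper open.
Joint ranges: [-2.91, 2.91], [-0.3, 2.13], [-1.5, 1.42], [0.17, 2.43], [-1.26, 4.41], [0.16, 1.93], [-2.52, 2.52]. Speed limits (rad/s): [1.89, 1.89, 2.39, 2.39, 3.01, 3.01, 3.01].

## Interface

Orientations are given as [roll, pitch, yaw] about the fixed x, y, z axes, in that order (R = Rz(yaw) Ry(pitch) Rx(roll)).
In Python, from workcell import status, grab_frame, calibration, job, regions_of, mark_of, bot gives the robot as it stands.
- The arm moves only by the tool carry_out, never from a script. Its argument "deltas" is one flat list of numbers, 5 for each row, row after row: the opening, from -1 (shut) to 1 (fully open), then the shift along the tool's x, y, z in cm, then the turn about the tool's z in degrees. A call has 1 to 20 rows; each row shifts and turns the commanded pose from where the row before left it, along the tool's axes as they then stand; what a row does not reach is not made up. A row lasts 1/12 s, in which the tool goes at most 41.7 mm and 7.16 degrees, less where a joint would pass 70% of its speed; a pose out of reach is approached as far as the arm can. A call with a gripper value outside its range is refused whole. The fingers move at their own pace and stop on an object; "newtons" is the grip in N (left out, the last holds). Time passes only in rows, so rows that do not move let the fingers close. It gives the time, the measured TCP pose, the force and the opening at its end, in the units of the state.
- status.observe(): the state, without advancing time (a new reading comes with each control period).
- grab_frame(name): name is "scene" or "top"; returns the picture (420x560x3 uint8, red, green, blue); there is no depth.
- calibration(name): a dict with "fov_y" (degrees; the focal length in pixels is half the picture's height over the tangent of half this angle, whatever the lens; pixels are square), "cx", "cy" (the principal point, pixels), "R" (3x3) and "t" (3): a world point X has camera coordinates R X + t. Camera axes: x right, y down, z forward; pixel columns grow to the right and rows downward; lengths in m; the calibration is good to about 2 mm. A picture is of the moment at which its call begins. calibration takes no time and is no camera call.
- job.job_done(): hands the job in, once; it reports no verdict.
Trained networks look in the newest picture that a camera, given by its name, has taken for a name from the list of things; names that differ only in an ending like _2 or _b are one class to them, and where a whole thing is asked for, a point or a joint stands for the part that bears it (a point fixed in the world has none). Each returns a list of dicts, best first, with "p" (0 to 1); they miss things now and then, are a little off and sometimes report something else, mostly with a low value. They report only what shows in the picture. A call takes as long as a camera call. They do not tell look-alikes from the thing itself.
- regions_of(camera, target): "region" (420x560 bool, what is visible of it) and "xy" ([column, row] in pixels, amid what is visible of it).
- mark_of(camera, target): "xy" ([column, row] in pixels: a listed point, or the origin of a listed thing).
The state is a dict: "clock": time; "qpos": joint angles; "qd": joint speeds; "joint_efforts": joint torques, N m; "position": TCP position; "tool_rot": TCP orientation; "force": force on the tool from outside, world axes, zero at the start; "moment": the same for the moment, N m; "grip_width": finger opening in m.
Only numpy, scipy, OpenCV 4.12 (cv2) and the standard library are available. Lean on these libraries where they do the work, as an engineer would, in place of code of your own. Each camera call takes 0.05 s, during which the arm holds its last target.

## Task

Push the condiment carousel round by its upright post, anticlockwise seen from above, until its index lug bears firmly on the rubber stop, and keep it pressed there for a moment: about 10 N at the post is right, 15 N is too much. Then leave the post and press the lock bolt's black knob gently down until it sits on its rubber washer (about 8 N, never more than 15 N), so that the carousel is locked. Keep the dish standing on the middle of the carousel, and leave the jars and the check weight standing beside it alone.

Things in the scene. Friction and masses are not known exactly. Their poses are not given: they have to be found in the camera images.
- carousel: fixed white base disc, 196 mm across, 22 mm high. Origin on the turning axis at table height, z up. On its -y side is the aluminium index head (72 to 154 mm off the axis, x -34 to 50 mm, 70 mm high) with the lock bolt (x -14.5, y -118 mm) and the rubber stop. Locked, the platter's yaw is within 0.16 rad of the base's.
- platter: steel turntable, radius 105 mm, top at 34 mm; origin and z as the base's. Friction 0.25 N m; stays where left. It must turn by 0.5 to 1.7 rad about +z. Index lug with dark line: 14 mm wide, 96 to 130 mm off the axis, top at 36 mm, clamped fast on the rim at the platter's own -y side, but set up to 18 mm to either side of it, differently each time: find its seat by feel. A loose dish stands on its middle.
- post_mid (a point): half-way up the upright round post (14 mm diameter, from 34 to 94 mm over the table) that stands on the platter at (-15, 84) mm in the platter's frame, 85 mm off the axis; this point is at 64 mm. Over 25 mm of free room on all sides. Push it along its circle; about 3 N turns the platter freely.
- stop_buffer: sprung rubber stop, a 16 mm round stub looking along the base's -x; origin at the centre of its face, 29 mm over the table. It yields 6 N per mm; the lug meets it 118 mm off the axis, 0.6 mm before the locked position. It must feel at least 2.5 N (6.5 N at the post) for 0.2 s, never more than 9 N (15 N at the post).
- bolt: lock bolt: steel rod, 15 mm diameter, foot bevelled 2.5 mm, black knob on top; slides straight down 15 mm. Origin at its foot, 40 mm over the table when raised. Pressed down it passes behind the lug and wedges it on the rubber stop. With the lug over about 1.5 mm short it lands on the lug and must not be forced (15 N at most). Friction (2.5 N) holds it at any height.
- bolt_top (a point): centre of the top of the bolt's black knob (28 mm in diameter, 14 mm tall), 103 mm over the table when raised and 88 mm when fully home on its washer.
- bolt_washer: rubber washer under the knob, 24 mm across and 4 mm thick, on top of the index head; origin at its underside, 70 mm over the table. It yields 8 N per mm and must never carry more than 18 N.
- condiment_dish: small blue round dish, 84 mm across, 24 mm high, standing loose on the middle of the platter (origin at the centre of its underside); it rides along and must stay there.
- salt_jar: bystander: spice jar 47x47x97 mm, origin at the centre of its underside.
- pepper_jar: bystander: taller spice jar 45x45x108 mm, origin at the centre of its underside.
- check_weight: bystander: steel check weight 43x43x52 mm, origin at the centre of its underside.
Things that resemble listed ones, but are neither listed nor needed, are in the scene too. Several things have the shape of the condiment_dish; the one meant has the colours described above.

How it is judged:
On the way, in this order (a step that is already met when the one before it is completed fails the run):
1. the lug is pressed on the rubber stop (2.5 N or more there) while the bolt is still raised (contact force between stop_buffer and anything else above 2.5 N and z of bolt_top in the frame of carousel above 0.099 m), for 0.2 s.
2. the bolt is down behind the lug (z of bolt_top in the frame of carousel below 0.0892 m and angle between the x axis of platter and the x axis of carousel, either way round below 0.175 rad), for 0.2 s.
At the end, for the whole second after the job is handed in: The bolt is down on its washer (knob top within 1.2 mm of 88 mm over the table), the platter stands at its index (within 0.175 rad of the base), at rest, its lug held on the rubber stop (over 0.5 N); the dish stands on the platter within 20 mm of its middle (all of step 2 and angular speed of platter below 0.05 rad/s and contact force between stop_buffer and anything else above 0.5 N and horizontal distance between condiment_dish and carousel below 0.02 m and angle between condiment_dish's own z axis and vertical below 0.1 rad); the robot touches nothing.
It fails at once if the rubber stop is loaded with more than 9 N (contact force between stop_buffer and anything else above 9 N).
It fails at once if the bolt is forced on the platter with more than 15 N (contact force between bolt and platter above 15 N).
It fails at once if the washer is squeezed with more than 18 N (contact force between bolt_washer and anything else above 18 N).
It fails at once if a jar or the check weight is moved by more than 15 mm or tipped (distance of any of salt_jar, pepper_jar, check_weight from where it was at the start of the episode above 0.015 m or angle between any of salt_jar, pepper_jar, check_weight's own z axis and vertical above 0.3 rad).
It also fails if it takes over 67 s, if anything falls off the work surface, if the arm or the gripper's body presses on something with over 40 N, if the wrist force passes 120 N, or if a joint passes its speed limit or range.

## Working session

There is one attempt and no reset: what is moved stays moved. The work goes in short steps, Python scripts to look and compute and a tool call to move; the robot and the scene stay as the last step left them, time stands still between calls to the robot, and variables do not carry over. Pictures are saved under pics/ and viewed, and the job is handed in when it is done.

Besides the shell and the picture viewer there is one more tool, called after ">>>" as name(argument=value, ...) on one line, values as JSON. carry_out: Moves the arm, as the interface text tells. Its arguments: {"type":"object","properties":{"deltas":{"type":"array","items":{"type":"number"}},"newtons":{"type":"number"}},"required":["deltas"]}

```bash
mkdir -p pics; ls; python3 - <<'E'
from workcell import status, grab_frame, calibration, bot
import cv2
print(status.observe()); print(bot.grasp_offset)
for n in("scene","top"):
    cv2.imwrite(f"pics/{n}0.png",grab_frame(n)[:,:,::-1]); print(n,calibration(n))
E
```

```text
pics
{'clock': 0.0, 'qpos': array([-1.23520778,  0.5220123 , -0.03632242,  1.5999824 ,  0.02118166,
        1.02112125, -0.11281347]), 'qd': array([-1.28028057e-03,  1.37276777e-04, -1.09834177e-04, -4.62593373e-04,
        6.08430463e-04, -7.00918941e-04, -4.27477513e-05]), 'joint_efforts': array([-1.12068621e-03, -9.27115059e+01,  1.97914526e+00, -3.69927406e+01,
        1.76789862e-02,  8.44591734e-03, -3.34044933e-05]), 'position': array([0.24661464, 0.57392402, 0.23073603]), 'tool_rot': array([3.14152401e+00, 1.13694045e-03, 1.16496993e+00]), 'force': array([-0.1378023 ,  0.10443224, -0.35024441]), 'moment': array([-0.01518644, -0.08710999, -0.01735247]), 'grip_width': 0.08545101925286}
0.0187
scene {'fov_y': 47.935079158026, 'cx': 280.17643563609226, 'cy': 207.33691290374867, 'R': array([[ 0.59804559, -0.80103689, -0.02610335],
       [-0.38203181, -0.25628686, -0.88790131],
       [ 0.70455176,  0.54097777, -0.4592928 ]]), 't': array([-0.31780614,  0.25800337,  0.83551881])}
top {'fov_y': 53.963522413078266, 'cx': 282.0155587718504, 'cy': 213.80158007681695, 'R': array([[ 0.00977701, -0.99991332,  0.00881842],
       [-0.99139228, -0.01084438, -0.13047504],
       [ 0.13055936, -0.00746685, -0.99141238]]), 't': array([-0.03410755,  0.48946543,  1.00881696])}
```

View pics/scene0.png

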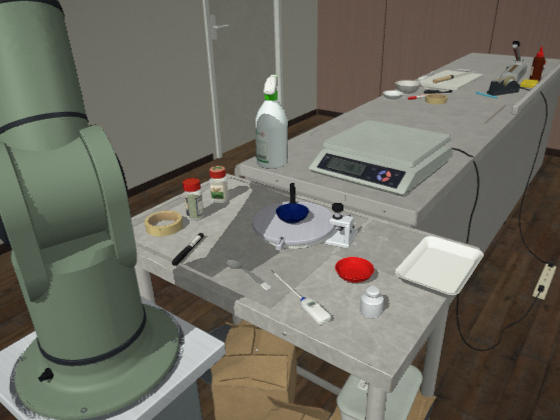

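View pics/top0.png

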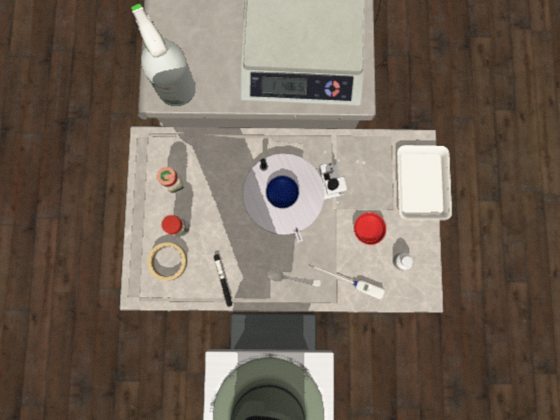

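```bash
cat > h.py <<'E'
from workcell import status, grab_frame, calibration, bot, regions_of, mark_of
import numpy as np, cv2
def ray(n,uv):
    c=calibration(n); f=210/np.tan(np.radians(c["fov_y"])/2)
    d=c["R"].T@np.array([(uv[0]-c["cx"])/f,(uv[1]-c["cy"])/f,1]); return -c["R"].T@c["t"],d
def at(n,uv,z):
    o,d=ray(n,uv); return o+d*(z-o[2])/d[2]
def proj(n,X):
    c=calibration(n); f=210/np.tan(np.radians(c["fov_y"])/2)
    p=c["R"]@np.array(X)+c["t"]; return np.array([p[0]/p[2]*f+c["cx"],p[1]/p[2]*f+c["cy"]])
def tri(uv1,uv2):
    o1,d1=ray("scene",uv1);o2,d2=ray("top",uv2)
    A=np.c_[d1,-d2]; s=np.linalg.lstsq(A,o2-o1,rcond=None)[0]
    a=o1+d1*s[0];b=o2+d2*s[1]; return (a+b)/2,np.linalg.norm(a-b)
E
python3 - <<'E'
from h import *
np.set_printoptions(precision=4,suppress=True)
Z=dict(carousel=0,platter=0,post_mid=.064,stop_buffer=.029,bolt=.04,bolt_top=.103,bolt_washer=.07,condiment_dish=.034,salt_jar=0,pepper_jar=0,check_weight=0)
for k,z in Z.items():
  for n in("top","scene"):
    for r in mark_of(n,k)[:3]: print(k,n,round(r["p"],2),np.round(r["xy"],1),at(n,r["xy"],z))
E
```

```text
carousel top 0.81 [282.  196.8] [ 0.5389 -0.0288  0.    ]
carousel scene 0.94 [295.  230.3] [ 0.5465 -0.0358  0.    ]
platter top 0.85 [283.8 195.1] [ 0.5435 -0.0335  0.    ]
platter scene 0.71 [293.3 230.9] [ 0.5416 -0.034   0.    ]
post_mid top 0.74 [263.1 159.6] [0.6211 0.0196 0.064 ]
post_mid scene 0.63 [290.6 191.5] [0.6181 0.028  0.064 ]
stop_buffer top 0.41 [329.  180.3] [ 0.5781 -0.1486  0.029 ]
bolt top 0.4 [329.  189.4] [ 0.5523 -0.1471  0.04  ]
bolt scene 0.55 [334.5 227.1] [ 0.556  -0.1452  0.04  ]
bolt_top top 0.47 [177.2 182.5] [0.5525 0.2205 0.103 ]
bolt_top scene 0.43 [335.9 201.7] [ 0.5655 -0.1414  0.103 ]
bolt_top scene 0.37 [293.  229.9] [ 0.4013 -0.1343  0.103 ]
bolt_washer top 0.16 [177.5 226.6] [0.4509 0.2235 0.07  ]
bolt_washer scene 0.49 [337.1 217.6] [ 0.5525 -0.1535  0.07  ]
bolt_washer scene 0.45 [291.1 219.9] [ 0.4829 -0.0704  0.07  ]
condiment_dish top 0.75 [365.3 230.5] [ 0.4496 -0.2385  0.034 ]
condiment_dish top 0.63 [282.9 193. ] [ 0.5428 -0.0307  0.034 ]
condiment_dish scene 0.9 [290.6 219.6] [ 0.5362 -0.0301  0.034 ]
salt_jar top 0.8 [175.8 184.4] [0.5687 0.2499 0.    ]
salt_jar top 0.35 [262.2 162.3] [0.6309 0.0245 0.    ]
salt_jar scene 0.76 [218.3 200.3] [0.563  0.2469 0.    ]
pepper_jar top 0.87 [181.1 227.7] [0.4549 0.2313 0.    ]
pepper_jar scene 0.68 [195.2 214.7] [0.4627 0.2385 0.    ]
check_weight top 0.77 [400.8 260.8] [ 0.3755 -0.3358  0.    ]
check_weight top 0.59 [329.4 181.6] [ 0.5809 -0.1532  0.    ]
check_weight scene 0.77 [373.6 314.5] [ 0.3683 -0.3459  0.    ]
check_weight scene 0.56 [335.5 223.7] [ 0.6334 -0.1031  0.    ]
check_weight scene 0.44 [289.1 193. ] [0.716  0.1048 0.    ]
```

```bash
python3 - <<'E'
import cv2
a=cv2.imread("pics/top0.png")[135:255,225:365]; b=cv2.imread("pics/scene0.png")[170:260,240:370]
cv2.imwrite("pics/topc.png",cv2.resize(a,None,fx=5,fy=5,interpolation=cv2.INTER_CUBIC)); cv2.imwrite("pics/scenec.png",cv2.resize(b,None,fx=6,fy=6,interpolation=cv2.INTER_CUBIC))
E
```

```text
(no output)
```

View pics/topc.png

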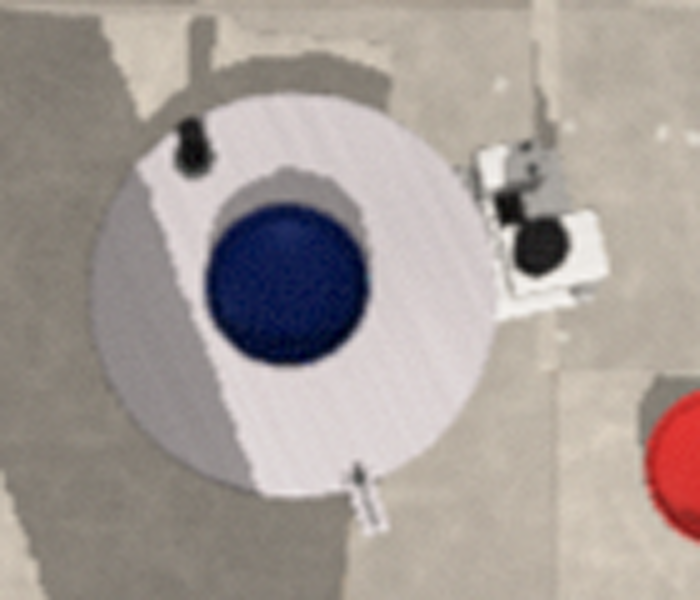

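View pics/scenec.png

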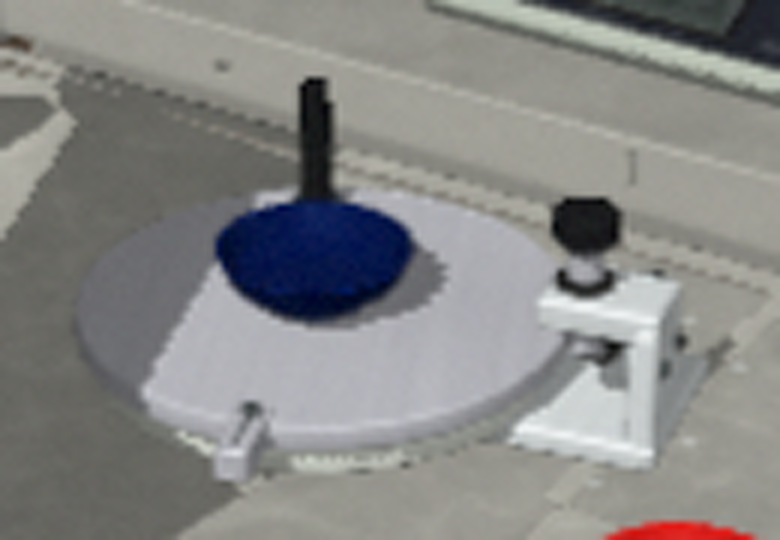

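```bash
python3 - <<'E'
from h import *
np.set_printoptions(precision=4,suppress=True)
im=cv2.imread("pics/top0.png").astype(int)
def T(x,y): return (225+x/5-.4,135+y/5-.4)
def S(x,y): return (240+x/6-.42,170+y/6-.42)
for n,u,z in[("ctr",T(295,295),.034),("postbase",T(194,165),.034),("posttop",T(190,126),.094),("knob",T(540,243),.103),("lugin",T(358,466),.036),("lugout",T(374,531),.036)]: print(n,at("top",u,z))
for n,u,z in[("postbase",S(318,196),.034),("posttop",S(314,84),.094),("knobtop",S(586,207),.103),("lugout",S(235,455),.036)]: print("S",n,at("scene",u,z))
# least-squares ellipse of platter top via rim points in world
pts=[(93,295),(497,300),(290,92),(295,497),(150,152),(440,440),(430,140),(155,440)]
P=np.array([at("top",T(*p),.034)[:2] for p in pts])
A=np.c_[2*P,np.ones(len(P))];s=np.linalg.lstsq(A,(P**2).sum(1),rcond=None)[0];print(s[:2],np.sqrt(s[2]+s[:2]@s[:2]))
pts=[(78,310),(140,222),(240,195),(450,205),(540,250),(400,425),(300,430),(150,385)]
P=np.array([at("scene",S(*p),.034)[:2] for p in pts])
A=np.c_[2*P,np.ones(len(P))];s=np.linalg.lstsq(A,(P**2).sum(1),rcond=None)[0];print(s[:2],np.sqrt(s[2]+s[:2]@s[:2]))
E
```

```text
ctr [ 0.5413 -0.0325  0.034 ]
postbase [0.6082 0.0197 0.034 ]
posttop [0.6126 0.0196 0.094 ]
knob [ 0.5551 -0.148   0.103 ]
lugin [ 0.4543 -0.0649  0.036 ]
lugout [ 0.4219 -0.073   0.036 ]
S postbase [0.6175 0.0217 0.034 ]
S posttop [0.608 0.016 0.094]
S knobtop [ 0.5566 -0.1503  0.103 ]
S lugout [ 0.4197 -0.0805  0.036 ]
[ 0.543  -0.0331] 0.10385190498107093
[ 0.5413 -0.0347] 0.10318347944990423
```

The blue dish at top (283,192) stands on the platter. The red one at (370,228) is the look-alike. The axis is at about (0.542,-0.033), the post at (0.609,0.018), r = 85 mm as expected, and the knob at (0.5555,-0.149). The base yaw is about 14°, and the platter needs about 1.46 rad of turn. I'll move above the clockwise side of the post with the fingers shut.

>>> carry_out(deltas=[-1, -1.9, 2.9, 0, 0, -1, -1.9, 2.9, 0, 0, -1, -1.9, 2.9, 0, 0, -1, -1.9, 2.9, 0, 0, -1, -1.9, 2.9, 0, 0, -1, -1.9, 2.9, 0, 0, -1, -1.9, 2.9, 0, 0, -1, -1.9, 2.9, 0, 0, -1, -1.9, 2.9, 0, 0, -1, -1.9, 2.9, 0, 0, -1, -1.9, 2.9, 0, 0, -1, -1.9, 2.9, 0, 0, -1, -1.9, 2.9, 0, 0, -1, -1.9, 2.9, 0, 0, -1, -1.9, 2.9, 0, 0, -1, -1.9, 2.9, 0, 0, -1, -1.9, 2.9, 0, 0, -1, -1.9, 2.9, 0, 0, -1, -1.9, 2.9, 0, 0, -1, -1.9, 2.9, 0, 0], newtons=40)

```text
clock: 2.87
position: [0.6303, -0.0055, 0.2314]
tool_rot: [3.141, -0.0, 1.165]
force: [0.3, 0.4, 0.2]
grip_width: 0.0001
```

>>> carry_out(deltas=[-1, 0, 0, 0, 5, -1, 0, 0, 0, 5, -1, 0, 0, 0, 5, -1, 0, 0, 0, 5, -1, 0, 0, 0, 5, -1, 0, 0, 0, 4, -1, 0, 0, 0, 0, -1, 0, 0, 0, 0])

```text
clock: 3.53
position: [0.6296, -0.0037, 0.2313]
tool_rot: [3.142, 0.0, 0.661]
force: [0.3, 0.3, -0.2]
grip_width: -0.0
```

```bash
python3 - <<'E'
from h import *
s=status.observe();print(s)
cv2.imwrite("pics/top1.png",grab_frame("top")[:,:,::-1])
E
```

```text
{'clock': 3.5333, 'qpos': array([-0.25239354,  0.54149295,  0.24686195,  1.5975198 , -0.1481256 ,
        1.02107337,  0.69953811]), 'qd': array([ 6.32785491e-03,  2.71868301e-05, -8.72671324e-03, -3.68522990e-04,
        3.78222077e-03, -3.16700838e-04,  1.81764926e-02]), 'joint_efforts': array([-3.81749868e-01, -9.16634488e+01,  8.80433679e+00, -3.66012096e+01,
       -1.22658634e-01,  5.35202198e-03, -8.81316382e-01]), 'position': array([ 0.62959441, -0.00368885,  0.23127141]), 'tool_rot': array([3.14154986e+00, 1.26171792e-04, 6.61435222e-01]), 'force': array([ 0.29959596,  0.34814112, -0.1680922 ]), 'moment': array([ 0.03748146, -0.02806035, -0.03107686]), 'grip_width': -3.106404004233662e-05}
```

>>> carry_out(deltas=[-1, -0.2, 0, 2.3, 0, -1, 0, 0, 2.3, 0, -1, 0, 0, 2.3, 0, -1, 0, 0, 2.3, 0, -1, 0, 0, 2.3, 0, -1, 0, 0, 2.3, 0, -1, 0, 0, 2.3, 0, -1, 0, 0, 2.3, 0, -1, 0, 0, 0, 0, -1, 0, 0, 0, 0])

```text
clock: 4.42
position: [0.6275, -0.0052, 0.0469]
tool_rot: [-3.141, 0.001, 0.66]
force: [-0.0, -0.1, 0.9]
grip_width: 0.0001
```

```bash
python3 - <<'E'
from h import *
s=status.observe();print(s["position"],s["force"])
a=grab_frame("top")[135:255,225:365,::-1];b=grab_frame("scene")[150:260,230:370,::-1]
a=cv2.resize(a,(560,480),interpolation=2);b=cv2.resize(b,(560,440),interpolation=2)
cv2.imwrite("pics/t2.png",a);cv2.imwrite("pics/s2.png",b)
E
```

```text
[ 0.62753168 -0.00522947  0.04693374] [-0.02155492 -0.0562463   0.9436844 ]
```

View pics/s2.png

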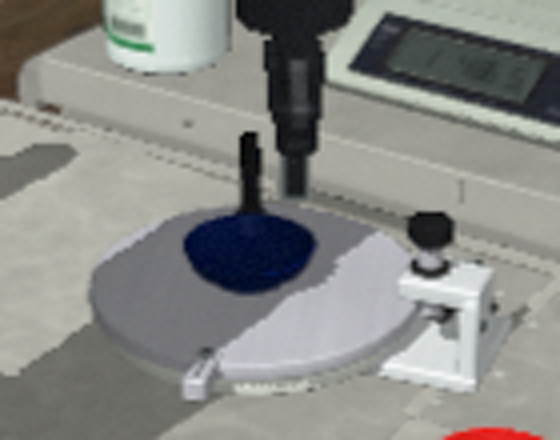

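View pics/t2.png

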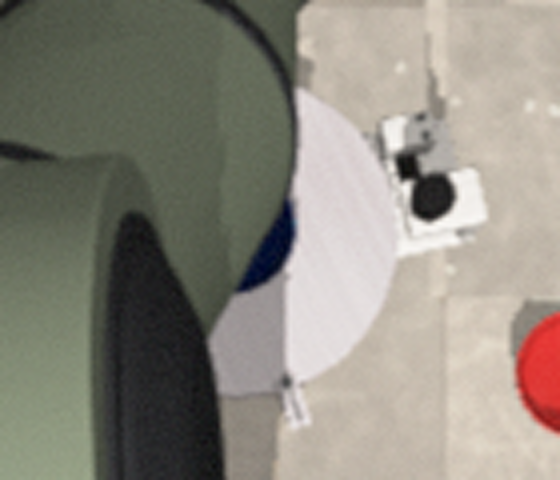

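>>> carry_out(deltas=[-1, 0, -0.25, 0, 0, -1, 0, -0.25, 0, 0, -1, 0, -0.25, 0, 0, -1, 0, -0.25, 0, 0, -1, 0, 0, 0, 0, -1, 0, 0, 0, 0])

```text
clock: 5.02
position: [0.622, 0.003, 0.0475]
tool_rot: [3.141, -0.0, 0.659]
force: [0.3, -0.1, 0.1]
grip_width: -0.0001
```

>>> carry_out(deltas=[-1, 0, -0.1, 0, 0, -1, 0, -0.1, 0, 0, -1, 0, -0.1, 0, 0, -1, 0, -0.1, 0, 0, -1, 0, -0.1, 0, 0, -1, 0, 0, 0, 0])

```text
clock: 5.52
position: [0.6188, 0.007, 0.0473]
tool_rot: [-3.142, -0.0, 0.659]
force: [3.3, -0.5, 0.1]
grip_width: -0.0001
```

>>> carry_out(deltas=[-1, 0.07, -0.45, 0, -3, -1, 0.07, -0.45, 0, -3, -1, 0.07, -0.45, 0, -3, -1, 0.07, -0.45, 0, -3, -1, 0, 0, 0, 0, -1, 0, 0, 0, 0])

```text
clock: 6.02
position: [0.6084, 0.0221, 0.0472]
tool_rot: [-3.141, 0.0, 0.867]
force: [0.5, 0.6, 0.3]
grip_width: 0.0001
```

```bash
cat >> h.py <<'E'
AX=np.array([.542,-.0335])
def st():
    s=status.observe(); y=s["tool_rot"][2]; r=s["position"][:2]-AX
    x=np.array([np.cos(y),np.sin(y)]); t=np.array([-x[1],x[0]])
    f=s["force"]; 
    print("clk",round(s["clock"],2),"yaw°",round(np.degrees(y),2),"rad/tan mm",np.round([r@x*1e3,r@t*1e3],2),"F rad/tan/z",np.round([f[:2]@x,f[:2]@t,f[2]],2),"pos",np.round(s["position"]*1e3,2))
E
python3 - <<'E'
from h import *
st()
b=grab_frame("scene")[150:260,230:370,::-1]
cv2.imwrite("pics/s3.png",cv2.resize(b,(560,440),interpolation=2))
st()
E
```

```text
clk 6.02 yaw° 49.67 rad/tan mm [ 85.37 -14.65] F rad/tan/z [0.76 0.03 0.26] pos [608.42  22.1   47.16]
clk 6.07 yaw° 49.64 rad/tan mm [ 85.28 -14.86] F rad/tan/z [ 0.27 -1.09  0.37] pos [608.55  21.86  47.17]
```

View pics/s3.png

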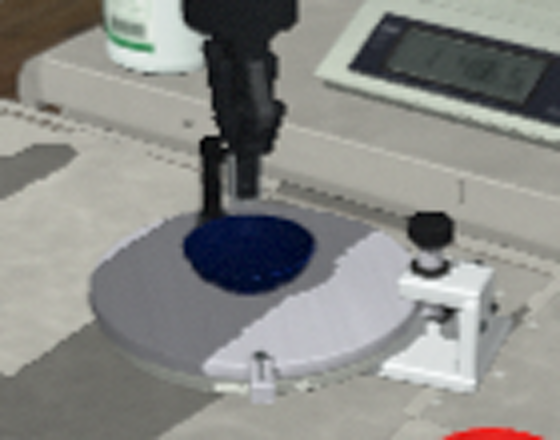

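>>> carry_out(deltas=[-1, 0.07, -0.45, 0, -3, -1, 0.07, -0.45, 0, -3, -1, 0.07, -0.45, 0, -3, -1, 0.07, -0.45, 0, -3, -1, 0.07, -0.45, 0, -3, -1, 0.07, -0.45, 0, -3, -1, 0.07, -0.45, 0, -3, -1, 0.07, -0.45, 0, -3, -1, 0.07, -0.45, 0, -3, -1, 0.07, -0.45, 0, -3, -1, 0.07, -0.45, 0, -3, -1, 0.07, -0.45, 0, -3, -1, 0.07, -0.45, 0, -3, -1, 0.07, -0.45, 0, -3, -1, 0.07, -0.45, 0, -3, -1, 0.07, -0.45, 0, -3, -1, 0.07, -0.45, 0, -3, -1, 0.03, -0.22, 0, -1.5, -1, 0.03, -0.15, 0, -1, -1, 0, 0, 0, 0])

```text
clock: 7.73
position: [0.5372, 0.0535, 0.0473]
tool_rot: [-3.142, -0.0, 1.801]
force: [1.4, 0.5, 0.1]
grip_width: -0.0
```

```bash
python3 - <<'E'
from h import *
st()
b=grab_frame("scene")[150:260,230:370,::-1]
cv2.imwrite("pics/s4.png",cv2.resize(b,(700,550),interpolation=2))
a=grab_frame("top")[135:255,225:365,::-1]
cv2.imwrite("pics/t4.png",cv2.resize(a,(700,600),interpolation=2))
st()
E
```

```text
clk 7.73 yaw° 103.21 rad/tan mm [ 85.75 -15.24] F rad/tan/z [ 0.13 -1.52  0.11] pos [537.24  53.47  47.32]
clk 7.83 yaw° 103.15 rad/tan mm [ 85.73 -15.2 ] F rad/tan/z [-1.39 -0.13  0.49] pos [537.29  53.44  47.27]
```

View pics/s4.png

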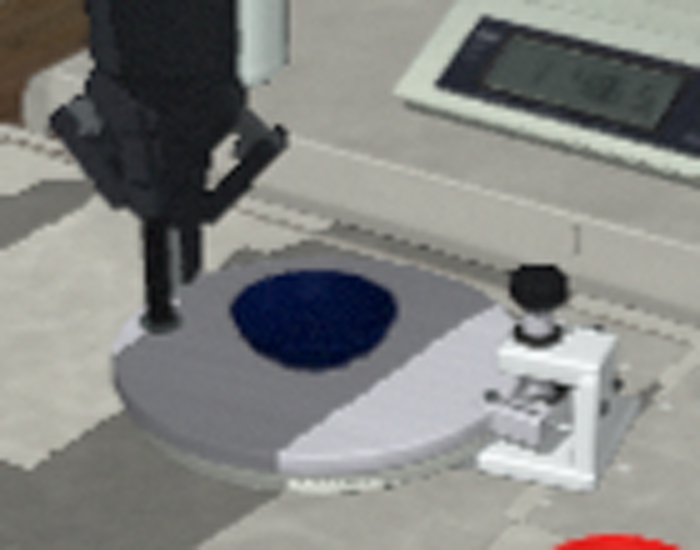

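View pics/t4.png

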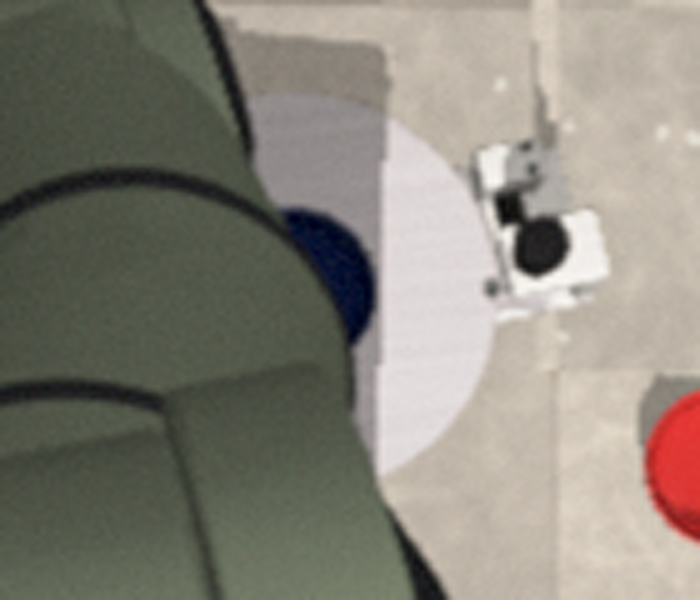

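```bash
python3 - <<'E'
from h import *
np.set_printoptions(precision=4,suppress=True)
def sh(n,p): r=p[:2]-AX; print(n,p[:2],"r",np.hypot(*r)*1e3,"ang",np.degrees(np.arctan2(r[1],r[0])))
sh("lug in top",at("top",(225+491/5-.4,135+287/5-.4),.036))
sh("lug in scene",at("scene",(230+492/5-.4,150+397/5-.4),.036))
sh("post base",at("scene",(230+160/5-.4,150+322/5-.4),.034))
sh("post top0",at("scene",(240+314/6,170+84/6),.094))
sh("lug0 in top",at("top",(225+357/5-.4,135+468/5-.4),.036))
sh("lug0 in scene",at("scene",(240+252/6-.4,170+408/6-.4),.036))
sh("knob",at("top",(225+540/5-.4,135+243/5-.4),.103))
E
```

```text
lug in top [ 0.5462 -0.1318] r 98.4180684332277 ang -87.58013298035208
lug in scene [ 0.5455 -0.1336] r 100.14717889702995 ang -87.98581767400657
post base [0.5188 0.0489] r 85.65139358543432 ang 105.74938960124263
post top0 [0.6064 0.0135] r 79.79313203846243 ang 36.12694388755115
lug0 in top [ 0.4533 -0.0644] r 93.90598340566115 ang -160.8021217272845
lug0 in scene [ 0.4509 -0.0654] r 96.53929447213086 ang -160.68742447174395
knob [ 0.5551 -0.148 ] r 115.25499549883813 ang -83.45465029550392
```

>>> carry_out(deltas=[-1, 0.02, -0.15, 0, -1, -1, 0.02, -0.15, 0, -1, -1, 0.02, -0.15, 0, -1, -1, 0.02, -0.15, 0, -1, -1, 0.02, -0.15, 0, -1, -1, 0.02, -0.15, 0, -1, -1, 0, 0, 0, 0])

```text
clock: 8.42
position: [0.5279, 0.0522, 0.0473]
tool_rot: [-3.141, -0.0, 1.908]
force: [1.8, 0.7, 0.7]
grip_width: 0.0002
```

```bash
python3 - <<'E'
from h import *
st()
b=grab_frame("scene")[200:260,310:370,::-1]
a=grab_frame("top")[150:210,305:365,::-1]
cv2.imwrite("pics/c5.png",np.hstack([cv2.resize(b,(390,390),interpolation=2),cv2.resize(a,(390,390),interpolation=2)]))
st()
E
```

```text
clk 8.42 yaw° 109.34 rad/tan mm [ 85.52 -15.04] F rad/tan/z [ 0.07 -1.97  0.66] pos [527.87  52.17  47.3 ]
clk 8.52 yaw° 109.23 rad/tan mm [ 85.49 -14.97] F rad/tan/z [0.07 0.17 0.63] pos [527.98  52.15  47.26]
```

View pics/c5.png

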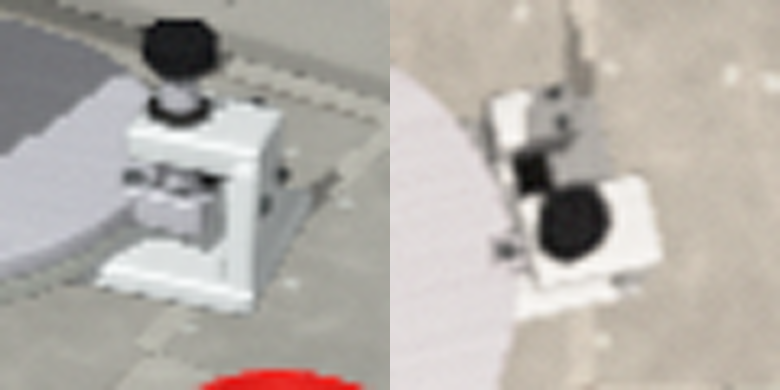

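>>> carry_out(deltas=[-1, 0.02, -0.15, 0, -1, -1, 0.02, -0.15, 0, -1, -1, 0.02, -0.15, 0, -1, -1, 0.01, -0.07, 0, -0.5, -1, 0, 0, 0, 0, -1, 0, 0, 0, 0])

```text
clock: 9.02
position: [0.5229, 0.051, 0.0473]
tool_rot: [-3.141, -0.0, 1.968]
force: [1.3, 0.7, -0.7]
grip_width: 0.0003
```

```bash
python3 - <<'E'
from h import *
st()
b=grab_frame("scene")[200:260,310:370,::-1]
a=grab_frame("top")[150:210,305:365,::-1]
cv2.imwrite("pics/c6.png",np.hstack([cv2.resize(b,(390,390),interpolation=2),cv2.resize(a,(390,390),interpolation=2)]))
E
```

```text
clk 9.02 yaw° 112.74 rad/tan mm [ 85.34 -15.1 ] F rad/tan/z [ 0.18 -1.44 -0.74] pos [522.95  51.04  47.27]
```

View pics/c6.png

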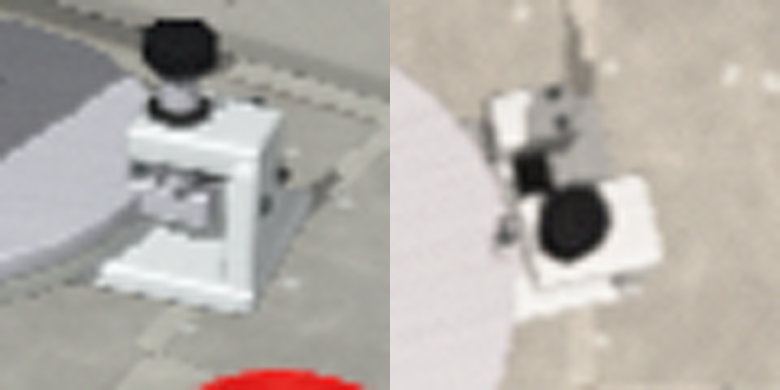

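>>> carry_out(deltas=[-1, 0.01, -0.07, 0, -0.5, -1, 0.01, -0.07, 0, -0.5, -1, 0.01, -0.07, 0, -0.5])

```text
clock: 9.37
position: [0.5212, 0.0506, 0.0473]
tool_rot: [3.141, 0.0, 1.995]
force: [1.9, 2.7, -0.5]
grip_width: -0.0001
```

>>> carry_out(deltas=[-1, 0.01, -0.07, 0, -0.5])

```text
clock: 9.45
position: [0.5204, 0.0504, 0.0473]
tool_rot: [3.141, 0.0, 2.004]
force: [1.8, 1.6, -0.6]
grip_width: 0.0002
```

>>> carry_out(deltas=[-1, 0, -0.04, 0, -0.2, -1, 0, -0.04, 0, -0.2])

```text
clock: 9.62
position: [0.5197, 0.0501, 0.0473]
tool_rot: [3.142, -0.0, 2.01]
force: [1.4, 2.1, -0.9]
grip_width: 0.0002
```

>>> carry_out(deltas=[-1, 0, -0.04, 0, -0.2, -1, 0, -0.04, 0, -0.2])

```text
clock: 9.78
position: [0.5191, 0.0498, 0.0473]
tool_rot: [3.141, -0.0, 2.017]
force: [3.4, 3.8, -0.8]
grip_width: 0.0001
```

```bash
python3 - <<'E'
from h import *
st()
b=grab_frame("scene")[200:260,310:370,::-1]
a=grab_frame("top")[150:210,305:365,::-1]
cv2.imwrite("pics/c7.png",np.hstack([cv2.resize(b,(390,390),interpolation=2),cv2.resize(a,(390,390),interpolation=2)]))
E
```

```text
clk 9.78 yaw° 115.57 rad/tan mm [ 85.06 -15.28] F rad/tan/z [ 1.99 -4.73 -0.8 ] pos [519.08  49.82  47.33]
```

View pics/c7.png

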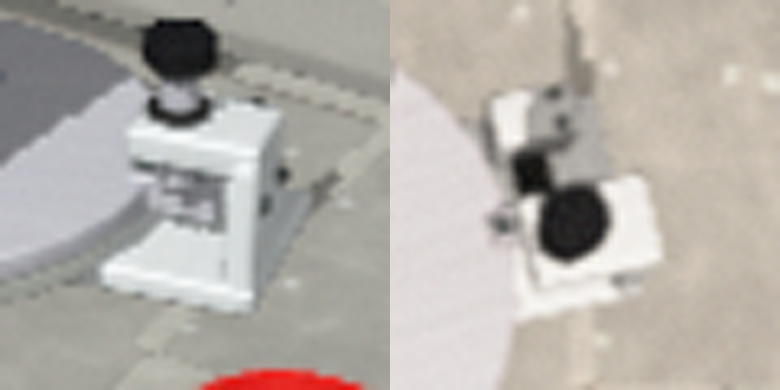

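>>> carry_out(deltas=[-1, 0, 0, 0, 0])

```text
clock: 9.97
position: [0.5191, 0.0498, 0.0473]
tool_rot: [3.141, -0.0, 2.017]
force: [3.8, 3.7, -0.7]
grip_width: -0.0
```

>>> carry_out(deltas=[-1, 0, -0.02, 0, 0])

```text
clock: 10.05
position: [0.519, 0.0498, 0.0474]
tool_rot: [3.141, -0.0, 2.017]
force: [4.2, 3.3, -1.4]
grip_width: 0.0001
```

>>> carry_out(deltas=[-1, 0, 0, 0, 0])

```text
clock: 10.13
position: [0.519, 0.0498, 0.0473]
tool_rot: [3.141, -0.0, 2.017]
force: [4.0, 3.9, -0.9]
grip_width: -0.0002
```

```bash
python3 - <<'E'
from h import *
st()
E
```

```text
clk 10.13 yaw° 115.55 rad/tan mm [ 85.07 -15.19] F rad/tan/z [ 1.8  -5.28 -0.87] pos [519.01  49.81  47.33]
```

>>> carry_out(deltas=[-1, 0, -0.02, 0, 0, -1, 0, -0.02, 0, 0, -1, 0, 0, 0, 0])

```text
clock: 10.38
position: [0.5189, 0.0497, 0.0474]
tool_rot: [3.141, -0.0, 2.017]
force: [5.4, 5.2, -2.1]
grip_width: -0.0
```

>>> carry_out(deltas=[-1, 0, -0.02, 0, 0, -1, 0, 0, 0, 0])

```text
clock: 10.55
position: [0.5188, 0.0497, 0.0474]
tool_rot: [3.14, 0.0, 2.017]
force: [5.1, 5.0, -2.5]
grip_width: -0.0003
```

>>> carry_out(deltas=[-1, 0, -0.02, 0, 0, -1, 0, -0.02, 0, 0, -1, 0, 0, 0, 0])

```text
clock: 10.8
position: [0.5187, 0.0496, 0.0474]
tool_rot: [3.14, 0.0, 2.017]
force: [6.4, 4.5, -2.9]
grip_width: -0.0002
```

>>> carry_out(deltas=[-1, 0, -0.02, 0, 0, -1, 0, 0, 0, 0])

```text
clock: 10.97
position: [0.5186, 0.0496, 0.0475]
tool_rot: [3.14, 0.0, 2.017]
force: [7.4, 5.2, -3.6]
grip_width: -0.0001
```

```bash
python3 - <<'E'
from h import *
st()
E
```

```text
clk 10.97 yaw° 115.56 rad/tan mm [ 85.06 -14.72] F rad/tan/z [ 1.52 -8.98 -3.6 ] pos [518.58  49.58  47.45]
```

>>> carry_out(deltas=[-1, 0, -0.02, 0, 0, -1, 0, 0, 0, 0, -1, 0, 0, 0, 0, -1, 0, 0, 0, 0, -1, 0, 0, 0, 0, -1, 0, 0, 0, 0, -1, 0, 0, 0, 0])

```text
clock: 11.55
position: [0.5185, 0.0496, 0.0475]
tool_rot: [3.14, 0.0, 2.017]
force: [8.2, 6.3, -3.8]
grip_width: 0.0001
```

```bash
python3 - <<'E'
from h import *
st()
b=grab_frame("scene")[200:260,310:370,::-1]
a=grab_frame("top")[150:210,305:365,::-1]
cv2.imwrite("pics/c8.png",np.hstack([cv2.resize(b,(390,390),interpolation=2),cv2.resize(a,(390,390),interpolation=2)]))
E
```

```text
clk 11.55 yaw° 115.56 rad/tan mm [ 85.09 -14.66] F rad/tan/z [  2.12 -10.09  -3.83] pos [518.51  49.59  47.46]
```

View pics/c8.png

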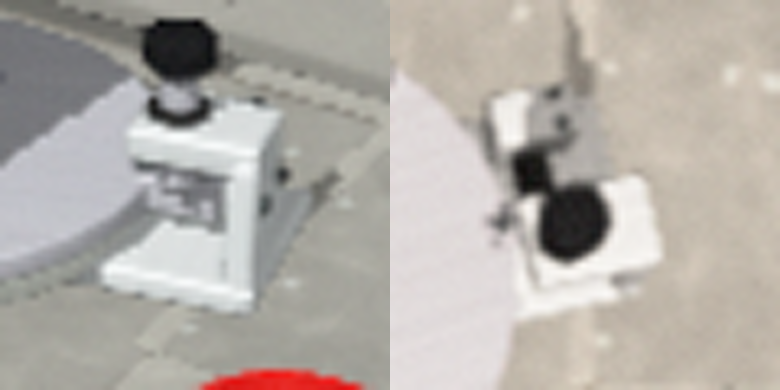

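>>> carry_out(deltas=[-1, 0, 0.05, 0, 0, -1, 0, 0.05, 0, 0, -1, 0, 0.1, 0, 0, -1, 0, 0.3, 0, 0, -1, 0, 0.5, 0, 0, -1, 0, 0.6, 0, 0, -1, 0, 0.6, 0, 0, -1, 0, 0, -1.5, 0, -1, 0, 0, -2.5, 0, -1, 0, 0, -2.5, 0, -1, 0, 0, -2.5, 0, -1, 0, 0, -2.5, 0, -1, 0, 0, -1.5, 0, -1, 0, 0, 0, 0])

```text
clock: 12.82
position: [0.5391, 0.0588, 0.1805]
tool_rot: [3.137, 0.001, 2.016]
force: [0.7, 0.1, -0.2]
grip_width: -0.0001
```

>>> carry_out(deltas=[-1, -1.95, -0.74, 0, 0, -1, -1.95, -0.74, 0, 0, -1, -1.95, -0.74, 0, 0, -1, -1.95, -0.74, 0, 0, -1, -1.95, -0.74, 0, 0, -1, -1.95, -0.74, 0, 0, -1, -1.95, -0.74, 0, 0, -1, -1.95, -0.74, 0, 0, -1, -1.95, -0.74, 0, 0, -1, -1.95, -0.74, 0, 0, -1, 0, 0, 0, 0, -1, 0, 0, 0, 0])

```text
clock: 13.82
position: [0.5546, -0.1503, 0.1766]
tool_rot: [-3.141, -0.0, 2.015]
force: [0.6, 0.2, 0.6]
grip_width: 0.0001
```

```bash
python3 - <<'E'
from h import *
st()
b=grab_frame("scene")[150:260,230:370,::-1]
cv2.imwrite("pics/s9.png",cv2.resize(b,(700,550),interpolation=2))
E
```

```text
clk 13.82 yaw° 115.44 rad/tan mm [-110.86   38.78] F rad/tan/z [-0.05 -0.62  0.62] pos [ 554.6  -150.27  176.62]
```

View pics/s9.png

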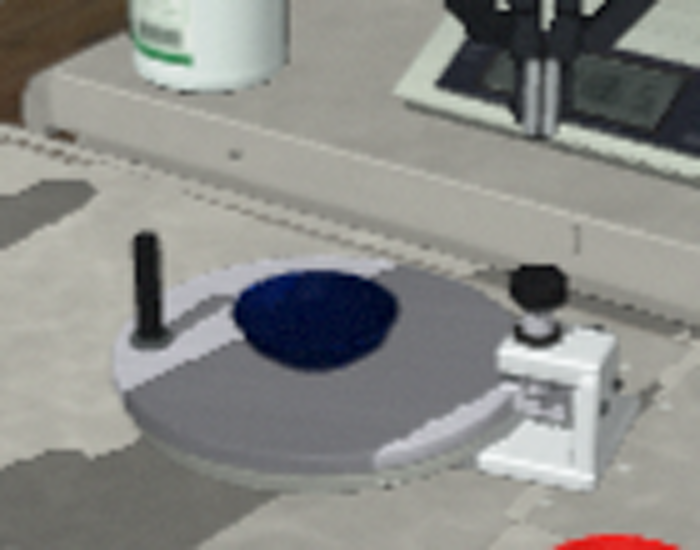

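>>> carry_out(deltas=[-1, 0, 0, 1.5, 0, -1, 0, 0, 1.5, 0, -1, 0, 0, 1.5, 0, -1, 0, 0, 1.2, 0, -1, 0, 0, 0.5, 0, -1, 0, 0, 0, 0, -1, 0, 0, 0, 0, -1, 0, 0, 0, 0])

```text
clock: 14.53
position: [0.5551, -0.1493, 0.116]
tool_rot: [3.141, 0.001, 2.017]
force: [-0.3, -0.6, -0.2]
grip_width: -0.0001
```

>>> carry_out(deltas=[-1, 0, 0, 0.2, 0, -1, 0, 0, 0.2, 0, -1, 0, 0, 0.2, 0, -1, 0, 0, 0.1, 0, -1, 0, 0, 0.1, 0])

```text
clock: 14.95
position: [0.5547, -0.1494, 0.1072]
tool_rot: [-3.142, -0.0, 2.017]
force: [0.3, 0.9, -0.4]
grip_width: 0.0002
```

>>> carry_out(deltas=[-1, 0, 0, 0.1, 0, -1, 0, 0, 0.1, 0, -1, 0, 0, 0.1, 0, -1, 0, 0, 0.1, 0])

```text
clock: 15.28
position: [0.5547, -0.1494, 0.1032]
tool_rot: [-3.142, 0.0, 2.017]
force: [0.3, -0.1, 0.5]
grip_width: -0.0003
```

Now I'll press slowly.

>>> carry_out(deltas=[-1, 0, 0, 0.05, 0, -1, 0, 0, 0.05, 0, -1, 0, 0, 0.05, 0, -1, 0, 0, 0.05, 0])

```text
clock: 15.62
position: [0.5548, -0.1494, 0.1013]
tool_rot: [3.142, 0.0, 2.017]
force: [-0.6, -0.5, 1.8]
grip_width: -0.0001
```

>>> carry_out(deltas=[-1, 0, 0, 0.05, 0, -1, 0, 0, 0.05, 0])

```text
clock: 15.78
position: [0.5547, -0.1494, 0.1003]
tool_rot: [3.142, 0.0, 2.017]
force: [0.3, -0.4, 1.6]
grip_width: -0.0002
```

>>> carry_out(deltas=[-1, 0, 0, 0.05, 0])

```text
clock: 15.87
position: [0.5547, -0.1494, 0.0998]
tool_rot: [3.142, 0.0, 2.017]
force: [-0.2, -0.1, 1.5]
grip_width: 0.0003
```

>>> carry_out(deltas=[-1, 0, 0, 0.05, 0])

```text
clock: 15.95
position: [0.5548, -0.1494, 0.0993]
tool_rot: [3.142, 0.0, 2.017]
force: [-0.5, -0.4, 2.8]
grip_width: 0.0003
```

>>> carry_out(deltas=[-1, 0, 0, 0.03, 0])

```text
clock: 16.03
position: [0.5547, -0.1494, 0.0989]
tool_rot: [3.142, 0.0, 2.017]
force: [-0.4, 0.2, 1.7]
grip_width: 0.0001
```

>>> carry_out(deltas=[-1, 0, 0, 0.03, 0])

```text
clock: 16.12
position: [0.5547, -0.1494, 0.0987]
tool_rot: [-3.142, 0.0, 2.017]
force: [0.1, -0.4, 2.6]
grip_width: -0.0002
```

>>> carry_out(deltas=[-1, 0, 0, 0.03, 0])

```text
clock: 16.2
position: [0.5547, -0.1494, 0.0984]
tool_rot: [3.142, 0.0, 2.017]
force: [-0.3, 0.2, 1.7]
grip_width: 0.0
```

>>> carry_out(deltas=[-1, 0, 0, 0.03, 0])

```text
clock: 16.28
position: [0.5547, -0.1494, 0.0981]
tool_rot: [-3.142, 0.0, 2.017]
force: [0.2, -0.5, 2.9]
grip_width: -0.0003
```

>>> carry_out(deltas=[-1, 0, 0, 0.03, 0])

```text
clock: 16.37
position: [0.5547, -0.1494, 0.0978]
tool_rot: [3.142, 0.0, 2.017]
force: [-0.3, -0.1, 2.2]
grip_width: 0.0001
```

>>> carry_out(deltas=[-1, 0, 0, 0.04, 0, -1, 0, 0, 0.04, 0])

```text
clock: 16.53
position: [0.5547, -0.1494, 0.097]
tool_rot: [3.142, 0.0, 2.017]
force: [-0.6, -0.1, 1.5]
grip_width: 0.0
```

>>> carry_out(deltas=[-1, 0, 0, 0.04, 0, -1, 0, 0, 0.04, 0])

```text
clock: 16.7
position: [0.5547, -0.1494, 0.0962]
tool_rot: [-3.142, 0.0, 2.017]
force: [0.6, 0.0, 2.2]
grip_width: 0.0002
```

>>> carry_out(deltas=[-1, 0, 0, 0.04, 0, -1, 0, 0, 0.04, 0])

```text
clock: 16.87
position: [0.5547, -0.1494, 0.0954]
tool_rot: [3.142, 0.0, 2.017]
force: [-0.3, 0.2, 2.9]
grip_width: 0.0003
```

>>> carry_out(deltas=[-1, 0, 0, 0.04, 0, -1, 0, 0, 0.04, 0])

```text
clock: 17.03
position: [0.5547, -0.1494, 0.0946]
tool_rot: [-3.142, 0.0, 2.017]
force: [-0.8, 0.5, 2.2]
grip_width: 0.0003
```

>>> carry_out(deltas=[-1, 0, 0, 0.04, 0, -1, 0, 0, 0.04, 0])

```text
clock: 17.2
position: [0.5547, -0.1494, 0.0938]
tool_rot: [3.142, 0.0, 2.017]
force: [-0.1, 0.1, 2.7]
grip_width: 0.0001
```

>>> carry_out(deltas=[-1, 0, 0, 0.05, 0, -1, 0, 0, 0.05, 0, -1, 0, 0, 0.05, 0])

```text
clock: 17.45
position: [0.5547, -0.1493, 0.0923]
tool_rot: [-3.142, 0.0, 2.017]
force: [-0.6, 0.2, 3.5]
grip_width: 0.0
```

>>> carry_out(deltas=[-1, 0, 0, 0.05, 0, -1, 0, 0, 0.05, 0, -1, 0, 0, 0.05, 0])

```text
clock: 17.7
position: [0.5547, -0.1494, 0.0908]
tool_rot: [3.142, 0.0, 2.017]
force: [-1.0, -0.0, 3.8]
grip_width: 0.0002
```

>>> carry_out(deltas=[-1, 0, 0, 0.03, 0, -1, 0, 0, 0.03, 0])

```text
clock: 17.87
position: [0.5547, -0.1494, 0.0902]
tool_rot: [3.142, 0.0, 2.017]
force: [-0.4, 0.1, 3.4]
grip_width: 0.0001
```

>>> carry_out(deltas=[-1, 0, 0, 0.03, 0, -1, 0, 0, 0.03, 0])

```text
clock: 18.03
position: [0.5547, -0.1494, 0.0896]
tool_rot: [-3.142, 0.0, 2.017]
force: [-0.8, 0.2, 3.3]
grip_width: -0.0002
```

>>> carry_out(deltas=[-1, 0, 0, 0.03, 0])

```text
clock: 18.12
position: [0.5547, -0.1494, 0.0893]
tool_rot: [3.142, 0.0, 2.017]
force: [-1.7, -1.0, 3.7]
grip_width: -0.0002
```

>>> carry_out(deltas=[-1, 0, 0, 0.03, 0])

```text
clock: 18.2
position: [0.5547, -0.1494, 0.089]
tool_rot: [-3.142, 0.0, 2.017]
force: [-1.3, -0.3, 3.4]
grip_width: 0.0001
```

>>> carry_out(deltas=[-1, 0, 0, 0.03, 0])

```text
clock: 18.28
position: [0.5548, -0.1494, 0.0887]
tool_rot: [3.142, 0.0, 2.017]
force: [-0.3, 0.1, 3.6]
grip_width: 0.0004
```

>>> carry_out(deltas=[-1, 0, 0, 0.03, 0])

```text
clock: 18.37
position: [0.5547, -0.1494, 0.0884]
tool_rot: [-3.142, 0.0, 2.017]
force: [-2.3, 0.1, 4.2]
grip_width: -0.0003
```

>>> carry_out(deltas=[-1, 0, 0, 0.03, 0])

```text
clock: 18.45
position: [0.5547, -0.1494, 0.0881]
tool_rot: [3.142, 0.0, 2.017]
force: [-0.6, -0.0, 4.6]
grip_width: 0.0001
```

>>> carry_out(deltas=[-1, 0, 0, 0.02, 0])

```text
clock: 18.53
position: [0.5547, -0.1494, 0.0879]
tool_rot: [-3.142, 0.0, 2.017]
force: [-1.2, -0.4, 5.6]
grip_width: -0.0
```

>>> carry_out(deltas=[-1, 0, 0, 0.02, 0])

```text
clock: 18.62
position: [0.5547, -0.1494, 0.0877]
tool_rot: [3.142, 0.0, 2.017]
force: [-1.1, -0.6, 7.3]
grip_width: 0.0001
```

The washer is felt: about 1.5 N per 0.2 mm, at z = 0.0877. I'll take one more small step, hold, then lift off.

>>> carry_out(deltas=[-1, 0, 0, 0.01, 0, -1, 0, 0, 0, 0, -1, 0, 0, 0, 0, -1, 0, 0, 0, 0, -1, 0, 0, 0, 0])

```text
clock: 19.03
position: [0.5547, -0.1494, 0.0877]
tool_rot: [3.142, 0.0, 2.017]
force: [-1.7, 0.7, 7.3]
grip_width: 0.0
```

>>> carry_out(deltas=[-1, 0, 0, -0.05, 0, -1, 0, 0, -0.1, 0, -1, 0, 0, -0.3, 0, -1, 0, 0, -1, 0, -1, 0, 0, -2, 0, -1, 0, 0, -3, 0, -1, 0, 0, -3, 0, -1, 0, 0, -2, 0, -1, 0, 0, 0, 0, -1, 0, 0, 0, 0])

```text
clock: 19.87
position: [0.5552, -0.1495, 0.2038]
tool_rot: [3.14, 0.002, 2.017]
force: [-0.2, 0.4, -0.2]
grip_width: 0.0004
```

```bash
python3 - <<'E'
from h import *
st()
b=grab_frame("scene")[150:260,230:370,::-1]
cv2.imwrite("pics/s10.png",cv2.resize(b,(700,550),interpolation=2))
a=grab_frame("top")[135:255,225:365,::-1]
cv2.imwrite("pics/t10.png",cv2.resize(a,(700,600),interpolation=2))
for k in("bolt_top","post_mid","condiment_dish"):
  for r in mark_of("scene",k)[:2]: print(k,r["p"],r["xy"],at("scene",r["xy"],dict(bolt_top=.088,post_mid=.064,condiment_dish=.034)[k]))
print(proj("scene",[.5553,-.149,.088]),proj("scene",[.5553,-.149,.103]))
E
```

```text
clk 19.87 yaw° 115.54 rad/tan mm [-110.36   38.11] F rad/tan/z [ 0.39  0.01 -0.21] pos [ 555.2 -149.5  203.8]
bolt_top 0.52 [336.8, 205.8] [ 0.57388109 -0.13935834  0.088     ]
post_mid 0.69 [256.3, 205.5] [0.50366048 0.05223755 0.064     ]
post_mid 0.52 [193.4, 216.2] [0.37399793 0.14348594 0.064     ]
condiment_dish 0.61 [290.8, 218.4] [ 0.54156997 -0.02684447  0.034     ]
condiment_dish 0.59 [354.2, 273.8] [ 0.42198419 -0.27251489  0.034     ]
[336.28965516 209.86284742] [336.47314113 204.15311375]
```

View pics/s10.png

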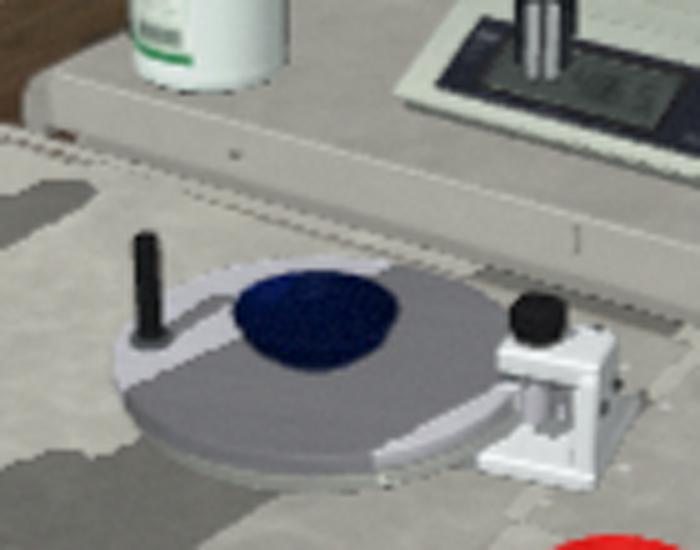

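View pics/t10.png

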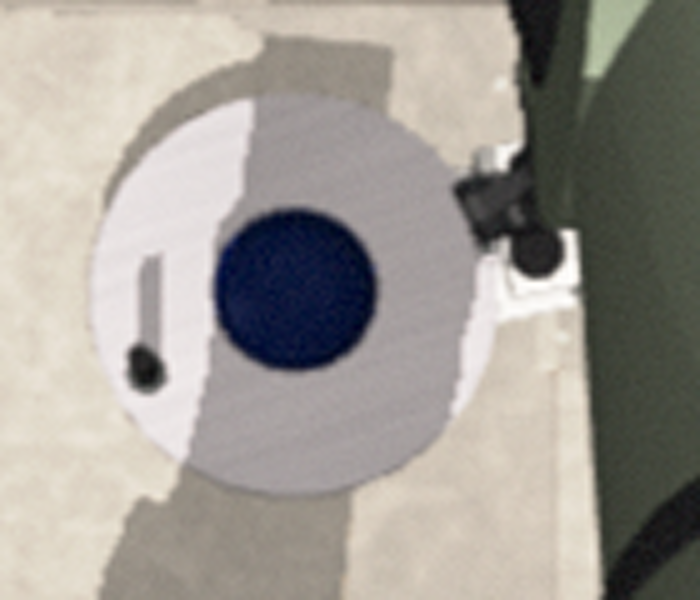

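```bash
python3 - <<'E'
from workcell import job
print(job.job_done())
E
```

```text
the job is handed in; nothing more can be done
None
```

I turned the carousel anticlockwise onto its rubber stop and pressed the lock bolt down. The job was handed in at about 20 s, and no verdict is reported.

- **Push on the stop:** I pushed the post round with the shut fingers, about 1.4 rad. I held it with a rise from 9 to 10.1 N along its circle for about 0.6 s, with the bolt still raised. That works out to about 5 N at the rubber stop.
- **Bolt:** I pressed the knob down with only 2–4 N of sliding force, and it passed the lug without landing on it. It seated on its washer with the fingertips at z = 87.7 mm and 7.3 N, then I lifted clear to z = 204 mm.
- **Last pictures:** The knob is flush on its washer and the bolt stands behind the lug. The dish is within about 3 mm of the middle. The platter's yaw from the post is about 15°, against about 14° for the base, both rough estimates.
- **Not checked or in disagreement:**
  - The last `bolt_top` network mark, pixel row 205.8, fell between the raised (204.2) and home (209.9) rows. I trusted the measured fingertip height and the picture instead.
  - The final force on the stop can't be read directly.
  - I did not re-measure the jars or the check weight at the end. The arm felt no contact near them.

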